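Find the hidden catch of the counting scale's battery hatch

ROBOT

A 6-joint arm with a two-finger parallel gripper is mounted at the origin on the work surface. World frame = base frame: x ahead of the robot, y to its left, z up, the work surface at z = 0. Lengths are in m, angles in rad, forces in N, time in s.
With the tool pointing down it reaches from about 0.425 to 0.95 m from the base axis. Payload 3.5 kg.
Tool frame: the origin (TCP) lies at the very end of the fingers, on their centre line; the grasp point (between the pads) lies 19 mm behind it (ctrl.grip_point_offset is the distance from the TCP to the grasp point, in m); z points along the fingers, y is the line along which they close (so a half turn about z gives the same grasp; the last joint's range is limited). The gripper opens to 85 mm and grips with 20 to 120 N. Pads are 22 mm wide; open, the fingers measure 114 mm over their backs; the gripper's body (76 mm by 85 mm) begins 54 mm behind the grasp point. The pads swing forward as they close: fully open they stand 13 mm farther back than shut.
Start: joints at [0.999, 0.286, 1.577, -0, 1.279, -0.15], TCP at [0.276, 0.616, 0.231] pointing down, gripper open.
Joint ranges: [-2.77, 2.77], [-0.9, 2.22], [0.21, 2.48], [-1.53, 4.67], [0.24, 2.81], [-2.84, 2.84]. Speed limits (rad/s): [2.79, 2.79, 3.14, 3.14, 3.14, 3.14].

INTERFACE

Orientations are given as a unit quaternion [x, y, z, w].
In Python, from plant import ctrl gives the robot as it stands. The module is installed in compiled form; this text tells all that it offers.
- The arm moves only by the shell command python3 -m pendant 'ROWS' [OPENING] [FORCE]. ROWS is JSON, a list of rows, each an object of numbers: "dx", "dy", "dz": the shift along the tool's x, y, z in cm; "twist": the turn about the tool's z in degrees. A call has 1 to 10 rows; each row is the pose to reach, as a shift and turn from the pose commanded when the call began, along the tool's axes at that moment; what a row does not reach only later rows make up. A row lasts 1/8 s, in which the tool goes at most 62.5 mm and 10.7 degrees, less where a joint would pass 70% of its speed; a pose out of reach is approached as far as the arm can. A call with a gripper value outside its range is refused whole. OPENING is the opening in per cent of the stroke, from 0 (shut) to 100 (fully open), set as the call begins (- or left out, the last holds). The fingers move at their own pace and stop on an object; FORCE is the grip in N (left out, the last holds). Time passes only in rows, so rows that repeat a pose let the fingers close. It gives the time, the measured TCP pose, the force, the opening and the grip force at its end, in the units of the state.
- ctrl.get_state(): the state, without advancing time (a new reading comes with each control period).
- ctrl.read_camera(name): name is "scene" or "top"; returns a dict with "img" (480x640x3 uint8, red, green, blue), "depth" (480x640 float32, m along the optical axis (not along the pixel's ray), 0 where there is no reading), "camera_matrix" (3x3 intrinsics, pixels), "xyz" and "rotation" of the camera in the world. Camera axes: x right, y up, looking along -z (the intrinsics and any distortion apply to the point x, -y, -z); pixel columns grow to the right and rows downward; lengths in m; the calibration is good to about 2 mm. A picture is of the moment at which its call begins.
- ctrl.sign_off(): hands the job in; it is judged then, once.
The state is a dict: "time": time; "qpos": joint angles; "dq": joint speeds; "joint_efforts": joint torques, N m; "eef_pos": TCP position; "tcp_rot": TCP orientation; "contact_force": force on the tool from outside, world axes, zero at the start; "wrist_torque": the same for the moment, N m; "opening": opening from 0.0 (shut) to 1.0 (fully open); "finger_force": force on a finger pad.
Only numpy, scipy, OpenCV 4.12 (cv2) and the standard library are available. Lean on these libraries where they do the work, as an engineer would, in place of code of your own. Each camera call takes 0.05 s, during which the arm holds its last target. There are 200 camera calls.

TASK

Open the battery hatch in the top of the counting scale with closed fingertips: one of the four identical flush pads in the deck is its catch and the other three are rigid blanks, so feel them gently one after another until one gives, and press that one in so that the hatch springs up. Then push the raised hatch with a finger, away from you, fully back to its stop, and leave it there with the catch let go. Do not grasp or lift anything and leave the things standing on and around the scale where they are.

Things in the scene. Friction and masses are not known exactly. Their poses are not given: they have to be found in the camera images.
- scale: counting scale, pan taken off, fixed to the bench; flat white deck 240 (x) x 280 (y) mm, 65 mm above the bench. Origin on the bench under the deck's centre; z up, y to the left along the row of pads, x from the low display fascia (robot side) across the pads to the hatch. Of four identical grey pads, 62 mm apart, three are rigid blanks; one, varying and not to be told by eye, is the catch
- pad1 (a point): centre of the top face of the rightmost (y = -93 mm) thumb pad as seen from the robot, counted along the scale's y axis (46 x 46 mm square, face 1.5 mm below the deck in a well 48 mm square). It may be the catch or a blank; this point is fixed to the scale and does not sink with the pad
- pad2 (a point): centre of the top face of the second from the right (y = -31 mm) thumb pad as seen from the robot, counted along the scale's y axis (46 x 46 mm square, face 1.5 mm below the deck in a well 48 mm square). It may be the catch or a blank; this point is fixed to the scale and does not sink with the pad
- pad3 (a point): centre of the top face of the third from the right (y = +31 mm) thumb pad as seen from the robot, counted along the scale's y axis (46 x 46 mm square, face 1.5 mm below the deck in a well 48 mm square). It may be the catch or a blank; this point is fixed to the scale and does not sink with the pad
- pad4 (a point): centre of the top face of the leftmost (y = +93 mm) thumb pad as seen from the robot, counted along the scale's y axis (46 x 46 mm square, face 1.5 mm below the deck in a well 48 mm square). It may be the catch or a blank; this point is fixed to the scale and does not sink with the pad
- catch (a joint): how far the one live pad, the catch, is pressed in: 0 out, 0.0045 m fully in; a spring pushes it back (about 2 N to start, 4.5 N fully in). The hatch is freed at about 0.003 m
- hatch (a joint): angle of the battery hatch, a plate 80 (x) x 140 (y) x 5 mm flush in the rear of the deck, hinged at its far edge: 0 shut and locked; grows as its near edge rises and swings away from the robot; 2.1 rad fully back. Pressing the catch makes it spring up in about 2 s to about 1.4 rad; hinge friction then keeps it where it is left, and about 1 N moves it on
- hatch_hinge (a point): middle of the hatch's hinge line, at deck height, fixed to the scale; 101 mm along the scale's x from its origin; the hinge runs along the scale's y; the hatch's free edge is 81 mm from it
- hatch_edge (a point): middle of the hatch's free edge; moves with the hatch
- cell: a spare D-size battery cell (dia 33, 61 tall) standing on the scale's deck, left of the hatch; a bystander; origin at the centre of its underside
- tape: a small roll of clear tape (dia 52, 19 high) lying on the scale's deck, right of the hatch; a bystander; origin at the centre of its underside
- tin: a full food tin (dia 74, 105 tall) standing on the bench left of the scale; a bystander; origin at the centre of its underside
- jar: a closed jar (dia 76, 100 tall) standing on the bench right of the scale; a bystander; origin at the centre of its underside
- mug: a mug (dia 80, 90 tall) standing on the bench, farther right; a bystander; origin at the centre of its underside
- screwdriver: a screwdriver lying on the bench behind the scale; a bystander

How it is judged:
On the way, in this order (a step that is already met when the one before it is completed fails the run):
1. the catch is pressed in (more than 2.5 mm) (value of joint catch above 0.0025 m), for 0.04 s.
2. the hatch is pushed back beyond 1.8 rad (value of joint hatch above 1.8 rad), for 0.2 s.
At the end, for the whole second after the job is handed in: The hatch stands swung back beyond 1.8 rad and at rest, the catch has sprung back out (under 1 mm in), and every bystander is within 25 mm of where it started (value of joint hatch above 1.8 rad and velocity of joint hatch between -0.1 and 0.1 rad/s and value of joint catch below 0.001 m and distance of each of cell, tape, tin, jar, mug, screwdriver from where it was at the start of the episode below 0.025 m); the robot touches nothing.
It fails at once if a bystander is shoved, lifted or carried more than 25 mm (distance of any of cell, tape, tin, jar, mug, screwdriver from where it was at the start of the episode above 0.025 m).
It fails at once if a bystander is knocked over (angle between any of cell, tape, tin, jar, mug's own z axis and vertical above 0.5 rad).
It fails at once if something is pressed harder than 60 N (contact force between the arm and anything else above 60 N).
It also fails if it takes over 58 s, if anything falls off the work surface, if the arm or the gripper's body presses on something with over 40 N, if the wrist force passes 120 N, or if a joint passes its speed limit or range.

## Working session

There is one attempt and no reset: what is moved stays moved. The work goes in short steps, Python scripts to look and compute and a shell command to move; the robot and the scene stay as the last step left them, time stands still between calls to the robot, and variables do not carry over. Pictures are saved under pics/ and viewed, at most 10 in all, crops included, and the job is handed in when it is done.

```bash
mkdir -p pics; cat > h.py <<'E'
import numpy as np, cv2
from plant import ctrl
from scipy.spatial.transform import Rotation as R
def cam(n):
    c=ctrl.read_camera(n); d=c['depth']; K=np.array(c['camera_matrix'])
    v,u=np.mgrid[:480,:640]
    p=np.stack([(u-K[0,2])/K[0,0]*d,-(v-K[1,2])/K[1,1]*d,-d],-1)
    Rm=np.array(c['rotation'],float)
    Rm=R.from_quat(Rm).as_matrix() if Rm.size==4 else Rm.reshape(3,3)
    return c['img'],p@Rm.T+np.array(c['xyz']),d
def save(n,im): cv2.imwrite('pics/'+n+'.png',im[...,::-1])
E
python3 - <<'E'
from h import *
for n in('top','scene'):
    im,P,d=cam(n); save(n+'0',im); np.save(n+'P.npy',P); np.save(n+'I.npy',im)
s=ctrl.get_state(); print(s)
E
```

```text
{'time': 0.1, 'qpos': array([ 9.99006022e-01,  2.87116550e-01,  1.57803393e+00,  6.02222147e-07,
        1.27863022e+00, -1.49976626e-01]), 'dq': array([ 0.00089283, -0.00184344, -0.00269426,  0.00116242,  0.0013099 ,
        0.00057006]), 'joint_efforts': array([ 4.40028061e-04, -4.07298839e+01, -2.93697810e+01, -1.54789850e-04,
        3.43479391e-03,  5.82207562e-06]), 'eef_pos': array([0.27598454, 0.61534123, 0.23005739]), 'tcp_rot': array([ 2.09346691e-01,  9.77840870e-01, -1.02344828e-03, -3.86569580e-04]), 'contact_force': array([ 0.66602678,  0.09015848, -0.81000653]), 'wrist_torque': array([-0.02905372,  0.07945601, -0.01404804]), 'finger_force': 0.0, 'opening': 0.9977340116768888}
```

View pics/top0.png

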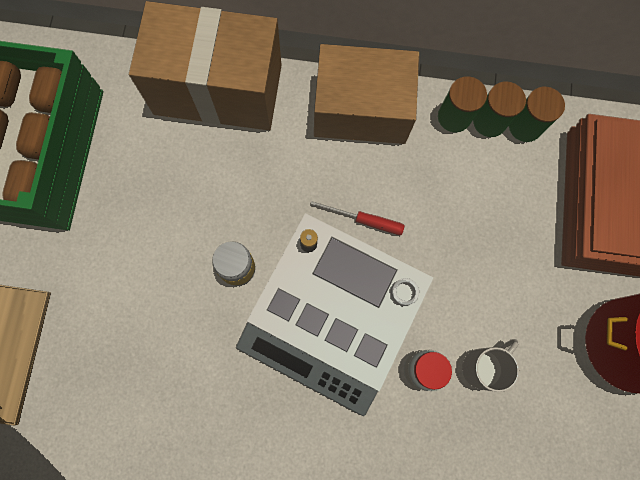

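View pics/scene0.png

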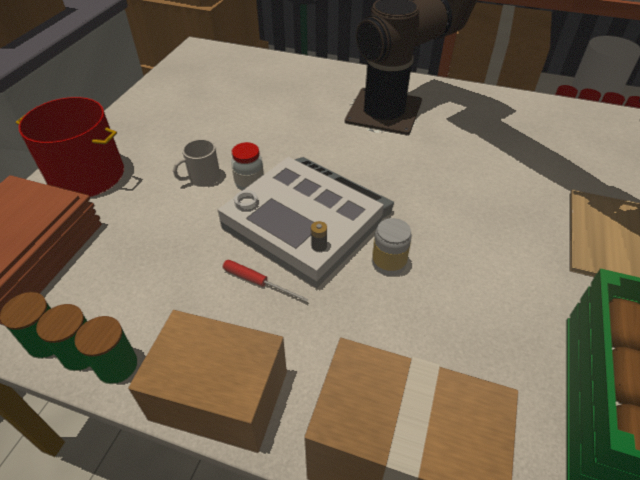

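The top view shows the pads at about (371,350), (341,334), (312,319) and (283,304), right to left. The hatch is centred at (355,271), the cell is at (309,240) and the tape at (403,292). I'll fit the scale pose from the pads and hatch.

```bash
python3 - <<'E'
from h import *
P=np.load('topP.npy'); im=np.load('topI.npy')
g=im.astype(int); 
m=((g.max(2)<150)&(g.max(2)>70)&(g.max(2)-g.min(2)<25)).astype(np.uint8)
pix=[(371,350),(341,334),(312,319),(283,304),(355,271)]
n,l,st,c=cv2.connectedComponentsWithStats(m,connectivity=4)
W=[]
for u,v in pix:
    k=l[v,u]; q=P[l==k]; q=q[np.isfinite(q).all(1)]
    print(k,st[k],c[k],q.mean(0),np.median(q[:,2])); W.append(q.mean(0))
W=np.array(W)
S=np.array([[0,-.093],[0,-.031],[0,.031],[0,.093]])
yd=(W[3]-W[0])[:2]; print('pad span',np.linalg.norm(yd)); yd/=np.linalg.norm(yd); xd=np.array([yd[1],-yd[0]])
yaw=np.arctan2(xd[1],xd[0]); print('yaw',np.degrees(yaw))
pc=W[:4,:2].mean(0); print('padcentre',pc,'hatch rel',(W[4,:2]-pc)@xd,(W[4,:2]-pc)@yd)
h=W[4,:2]+xd*(.101-.061)  # hinge
print('hinge',h,'origin',h-xd*.101, 'pad x',(pc-h+xd*.101)@xd)
for nme,(u,v) in dict(cell=(309,238),tape=(403,283),tin=(232,257),jar=(433,370),mug=(497,365)).items():
    p=P[v,u]; r=p[:2]-(h-xd*.101); print(nme,p,'scale',r@xd,r@yd)
s=ctrl.get_state(); print(R.from_quat(s['tcp_rot']).as_matrix().round(3))
E
```

```text
475 [354 333  34  34 643] [370.30015552 349.55520995] [ 0.44168503 -0.13305849  0.06616396] 0.06212011017251462
461 [325 318  33  34 634] [340.80283912 334.26182965] [ 0.46222803 -0.07483972  0.06263006] 0.06208067086635305
432 [295 303  34  33 624] [311.7099359  318.96794872] [ 0.48278586 -0.01639123  0.06489947] 0.06218773972811442
394 [267 288  33  33 613] [282.82707993 303.908646  ] [0.50358417 0.04228868 0.06307438] 0.06195723025824473
320 [ 313  237   84   69 3046] [354.60801051 271.17202889] [ 0.58474423 -0.08527968  0.06960199] 0.06388681823437858
pad span 0.185951957404718
yaw -19.443494196620225
padcentre [ 0.47257077 -0.04550019] hatch rel 0.11901791400110474 -0.00017090537219684293
hinge [ 0.62246304 -0.09859476] origin [ 0.52722305 -0.06497418] pad x -0.05801791400110478
cell [0.62525367 0.00918945 0.12111776] scale 0.0677525824446865 0.10256624546117717
tape [ 0.5759875  -0.18117849  0.06314777] scale 0.08466517045111721 -0.09334463757767837
tin [0.57276249 0.1470269  0.10407392] scale -0.02762795184620691 0.2150697445188823
jar [ 0.42029742 -0.24593482  0.09746059] scale -0.04059004139730551 -0.20623358168554232
mug [ 0.4495278  -0.39256001  0.00175608] scale 0.035781503039908936 -0.3347666523861236
[[-0.912  0.409 -0.001]
 [ 0.409  0.912 -0.002]
 [ 0.    -0.002 -1.   ]]
```

Yaw is -19.4° and the pad spacing matches the description. I'll go above pad4 with the fingers shut and aligned to the scale.

```bash
python3 -m pendant '[{"dx":-8,"dy":-8,"dz":3,"twist":-4.7},{"dx":-12,"dy":-12,"dz":3,"twist":-4.7},{"dx":-16,"dy":-16,"dz":3,"twist":-4.7},{"dx":-20,"dy":-20,"dz":3,"twist":-4.7},{"dx":-25,"dy":-24,"dz":3,"twist":-4.7},{"dx":-30,"dy":-29,"dz":3,"twist":-4.7},{"dx":-35,"dy":-34,"dz":3,"twist":-4.7},{"dx":-40,"dy":-39,"dz":3,"twist":-4.7},{"dx":-44.2,"dy":-43,"dz":3,"twist":-4.7},{"dx":-44.2,"dy":-43,"dz":3,"twist":-4.7}]' 0 20
python3 -m pendant '[{"dx":0,"dy":0,"dz":0},{"dx":0,"dy":0,"dz":0},{"dx":0,"dy":0,"dz":0}]'
python3 - <<'E'
from h import *
s=ctrl.get_state(); M=R.from_quat(s['tcp_rot']).as_matrix(); print(M.round(3), s['qpos'])
for t in ([.5036,.0423],[.4828,-.0164],[.4622,-.0748],[.4417,-.1331]): print((M.T@(np.array(t+[.0635])-s['eef_pos'])*100).round(2))
E
```

```text
time: 1.35
eef_pos: [0.5037, 0.0405, 0.2011]
tcp_rot: [0.169, 0.986, 0.0, -0.0]
contact_force: [1.1, 1.2, -1.1]
opening: -0.003
finger_force: 0.0
[[-0.943  0.334 -0.   ]
 [ 0.334  0.943  0.   ]
 [ 0.     0.    -1.   ]] [-1.20898674e-01 -6.47224321e-02  2.01641823e+00  9.71384836e-05
  1.18993853e+00 -1.35126030e+00]
[ 0.07  0.17 13.76]
[ 0.07 -6.06 13.76]
[  0.06 -12.25  13.76]
[  0.05 -18.43  13.76]$[0]: bad value
```

```bash
python3 -m pendant '[{"dy":0.17,"dz":6},{"dy":0.17,"dz":12},{"dy":0.17,"dz":13},{"dy":0.17,"dz":13.3},{"dy":0.17,"dz":13.3}]'
python3 -m pendant '[{"dz":0.1},{"dz":0.2},{"dz":0.3},{"dz":0.4},{"dz":0.45},{"dz":0.5},{"dz":0.5}]'
```

```text
$[0]: bad value
$[0]: bad value
```

```bash
python3 -m pendant '[{"dx":0,"dy":0.17,"dz":6,"twist":0},{"dx":0,"dy":0.17,"dz":12,"twist":0},{"dx":0,"dy":0.17,"dz":13,"twist":0},{"dx":0,"dy":0.17,"dz":13.3,"twist":0},{"dx":0,"dy":0.17,"dz":13.3,"twist":0}]'
python3 -m pendant '[{"dx":0,"dy":0,"dz":0.1,"twist":0},{"dx":0,"dy":0,"dz":0.2,"twist":0},{"dx":0,"dy":0,"dz":0.3,"twist":0},{"dx":0,"dy":0,"dz":0.4,"twist":0},{"dx":0,"dy":0,"dz":0.45,"twist":0},{"dx":0,"dy":0,"dz":0.5,"twist":0},{"dx":0,"dy":0,"dz":0.5,"twist":0}]'
```

```text
time: 1.98
eef_pos: [0.5061, 0.0442, 0.0708]
tcp_rot: [0.169, 0.986, 0.0, 0.002]
contact_force: [0.5, -0.3, 1.1]
opening: 0.001
finger_force: 0.0
time: 2.85
eef_pos: [0.504, 0.0442, 0.0634]
tcp_rot: [0.169, 0.986, -0.0, -0.0]
contact_force: [-1.4, 0.3, 1.8]
opening: 0.001
finger_force: 0.9
```

```bash
python3 -m pendant '[{"dx":0,"dy":0,"dz":0.05,"twist":0},{"dx":0,"dy":0,"dz":0.1,"twist":0},{"dx":0,"dy":0,"dz":0.1,"twist":0},{"dx":0,"dy":0,"dz":0.1,"twist":0}]'
```

```text
time: 3.35
eef_pos: [0.504, 0.0442, 0.0623]
tcp_rot: [0.169, 0.986, -0.0, -0.0]
contact_force: [-2.4, -1.0, 2.8]
opening: 0.001
finger_force: 1.3
```

```bash
python3 -m pendant '[{"dx":0,"dy":0,"dz":0.05,"twist":0},{"dx":0,"dy":0,"dz":0.1,"twist":0},{"dx":0,"dy":0,"dz":0.1,"twist":0},{"dx":0,"dy":0,"dz":0.1,"twist":0}]'
```

```text
time: 3.85
eef_pos: [0.504, 0.0442, 0.0613]
tcp_rot: [0.169, 0.986, -0.0, -0.0]
contact_force: [-1.8, 1.1, 2.8]
opening: -0.007
finger_force: 1.6
```

Pad4 gives: it follows the finger at about 3 N. I'll press it the rest of the way, then lift clear and back off so the hatch has room to spring up.

```bash
python3 -m pendant '[{"dx":0,"dy":0,"dz":0.07,"twist":0},{"dx":0,"dy":0,"dz":0.14,"twist":0},{"dx":0,"dy":0,"dz":0.2,"twist":0},{"dx":0,"dy":0,"dz":0.2,"twist":0},{"dx":0,"dy":0,"dz":0.2,"twist":0}]'
python3 -m pendant '[{"dx":0,"dy":0,"dz":-3,"twist":0},{"dx":0,"dy":0,"dz":-8,"twist":0},{"dx":4,"dy":0,"dz":-14,"twist":0},{"dx":4,"dy":-4,"dz":-14,"twist":0},{"dx":4,"dy":-9.3,"dz":-14,"twist":0},{"dx":4,"dy":-9.3,"dz":-14,"twist":0},{"dx":4,"dy":-9.3,"dz":-14,"twist":0},{"dx":4,"dy":-9.3,"dz":-14,"twist":0},{"dx":4,"dy":-9.3,"dz":-14,"twist":0},{"dx":4,"dy":-9.3,"dz":-14,"twist":0}]'
python3 - <<'E'
from h import *
im,P,d=cam('scene'); save('scene1',im)
s=ctrl.get_state(); M=R.from_quat(s['tcp_rot']).as_matrix(); print(s['eef_pos'],M.round(3))
y=np.radians(-19.44); xd=np.array([np.cos(y),np.sin(y)]); yd=np.array([-xd[1],xd[0]]);o=np.array([.5272,-.065])
r=s['eef_pos'][:2]-o; print('scale',r@xd,r@yd)
Q=P.reshape(-1,3); q=Q[:,:2]-o; a,b=q@xd,q@yd
k=(a>0.0)&(a<.15)&(abs(b)<.06)&(Q[:,2]>.08)&(Q[:,2]<.2); print(k.sum(), a[k].min() if k.any() else 0, Q[k].max(0) if k.any() else 0, np.polyfit(Q[k,2],a[k],1) if k.any() else 0)
E
```

```text
time: 4.47
eef_pos: [0.5041, 0.0442, 0.0594]
tcp_rot: [0.169, 0.986, -0.0, 0.0]
contact_force: [-1.9, 0.1, 3.7]
opening: -0.001
finger_force: 2.0
time: 5.72
eef_pos: [0.4355, -0.0296, 0.1992]
tcp_rot: [0.168, 0.986, 0.0, -0.0]
contact_force: [-0.5, -0.3, 0.2]
opening: -0.004
finger_force: 0.0
[ 0.4355065  -0.02971891  0.19919737] [[-0.943  0.332 -0.   ]
 [ 0.332  0.943  0.   ]
 [ 0.     0.    -1.   ]]
scale -0.09820834116585886 0.0027523428872163465
1363 0.06744557562960384 [ 0.64146563 -0.03599398  0.14965764] [-0.30871133  0.12530486]
```

View pics/scene1.png

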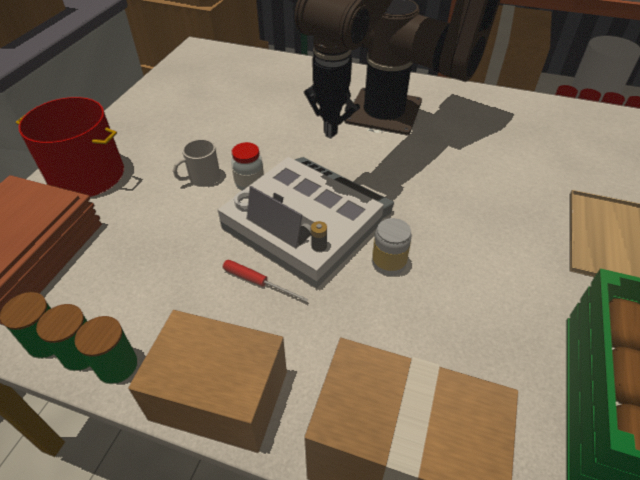

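The hatch stands raised in the scene view, around (275,220), at about 1.27 rad and rising. The bystanders are undisturbed. I'll move in front of the hatch at mid-height and push along scale +x.

```bash
python3 -m pendant '[{"dx":-3,"dy":-0.3,"dz":4,"twist":0},{"dx":-7,"dy":-0.3,"dz":8.4,"twist":0},{"dx":-12,"dy":-0.3,"dz":8.4,"twist":0},{"dx":-14.5,"dy":-0.3,"dz":8.4,"twist":0},{"dx":-15.5,"dy":-0.3,"dz":8.4,"twist":0},{"dx":-16.5,"dy":-0.3,"dz":8.4,"twist":0},{"dx":-17.2,"dy":-0.3,"dz":8.4,"twist":0},{"dx":-17.8,"dy":-0.3,"dz":8.4,"twist":0},{"dx":-18.4,"dy":-0.3,"dz":8.4,"twist":0},{"dx":-18.9,"dy":-0.3,"dz":8.4,"twist":0}]'
python3 -m pendant '[{"dx":-0.4,"dy":0,"dz":0,"twist":0},{"dx":-0.8,"dy":0,"dz":0,"twist":0},{"dx":-1.1,"dy":0,"dz":0,"twist":0},{"dx":-1.1,"dy":0,"dz":0,"twist":0}]'
```

```text
time: 7.02
eef_pos: [0.6129, -0.0961, 0.1155]
tcp_rot: [0.169, 0.986, -0.0, 0.0]
contact_force: [-0.8, 1.1, -0.1]
opening: -0.0
finger_force: 0.1
time: 7.52
eef_pos: [0.6231, -0.0998, 0.1152]
tcp_rot: [0.169, 0.986, -0.0, 0.0]
contact_force: [-0.3, 0.6, 0.1]
opening: 0.003
finger_force: 0.0
```

```bash
python3 -m pendant '[{"dx":-0.3,"dy":0,"dz":0,"twist":0},{"dx":-0.6,"dy":0,"dz":0,"twist":0},{"dx":-0.8,"dy":0,"dz":0,"twist":0},{"dx":-0.8,"dy":0,"dz":0,"twist":0}]'
python3 - <<'E'
from h import *
im,P,d=cam('scene'); save('scene2',cv2.resize(im[140:300,160:420],None,fx=3,fy=3))
y=np.radians(-19.44); xd=np.array([np.cos(y),np.sin(y)]); yd=np.array([-xd[1],xd[0]]);o=np.array([.5272,-.065])
Q=P.reshape(-1,3); q=Q[:,:2]-o; a,b=q@xd,q@yd
k=(a>0.09)&(a<.17)&(abs(b)<.06)&(Q[:,2]>.08)&(Q[:,2]<.14)
c,p=np.polyfit(Q[k,2],a[k],1); print(k.sum(),np.pi/2+np.arctan(c))
E
```

```text
time: 8.02
eef_pos: [0.6308, -0.1025, 0.1154]
tcp_rot: [0.169, 0.986, -0.0, 0.0]
contact_force: [0.9, 0.7, -0.8]
opening: -0.001
finger_force: 0.0
431 1.8678779217234598
```

View pics/scene2.png

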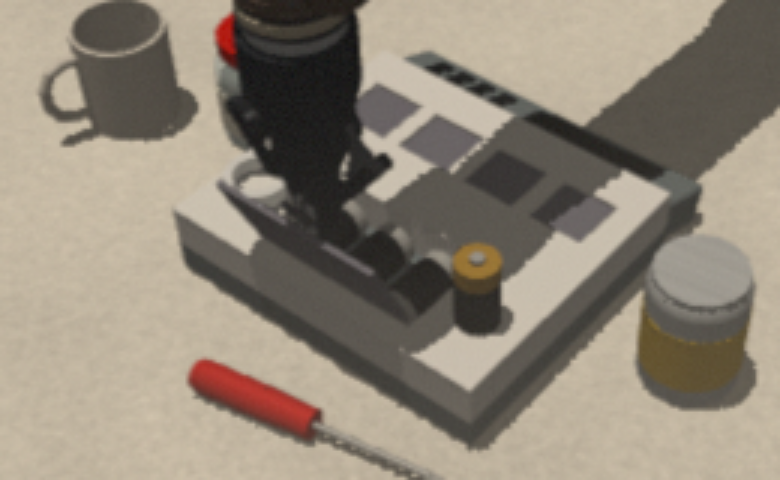

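The finger is on the hatch's near face, crop about (330,240), and the hatch is past vertical at about 1.9 rad. I'll keep pushing to the stop in small steps.

```bash
python3 -m pendant '[{"dx":-0.2,"dy":0,"dz":0,"twist":0},{"dx":-0.4,"dy":0,"dz":0,"twist":0},{"dx":-0.6,"dy":0,"dz":0,"twist":0},{"dx":-0.6,"dy":0,"dz":0,"twist":0}]'

```

```text
time: 8.57
eef_pos: [0.6364, -0.1044, 0.1154]
tcp_rot: [0.169, 0.986, -0.0, 0.0]
contact_force: [-0.2, -0.9, 0.0]
opening: 0.0
finger_force: 0.0
```

```bash
python3 -m pendant '[{"dx":-0.15,"dy":0,"dz":0,"twist":0},{"dx":-0.3,"dy":0,"dz":0,"twist":0},{"dx":-0.3,"dy":0,"dz":0,"twist":0}]'
python3 -m pendant '[{"dx":-0.1,"dy":0,"dz":0,"twist":0},{"dx":-0.2,"dy":0,"dz":0,"twist":0},{"dx":-0.2,"dy":0,"dz":0,"twist":0}]'
python3 - <<'E'
from h import *
im,P,d=cam('scene')
y=np.radians(-19.44); xd=np.array([np.cos(y),np.sin(y)]); yd=np.array([-xd[1],xd[0]]);o=np.array([.5272,-.065])
Q=P.reshape(-1,3); q=Q[:,:2]-o; a,b=q@xd,q@yd
k=(a>0.09)&(a<.17)&(abs(b)<.06)&(Q[:,2]>.08)&(Q[:,2]<.13)
c,p=np.polyfit(Q[k,2],a[k],1); print(k.sum(),np.pi/2+np.arctan(c))
E
```

```text
time: 8.95
eef_pos: [0.6383, -0.105, 0.1151]
tcp_rot: [0.169, 0.986, 0.0, -0.001]
contact_force: [-3.9, 2.1, 2.2]
opening: 0.0
finger_force: 2.2
time: 9.32
eef_pos: [0.6385, -0.1051, 0.115]
tcp_rot: [0.169, 0.986, 0.0, -0.004]
contact_force: [-9.0, 2.6, 4.0]
opening: -0.002
finger_force: 5.2
174 1.9008313192272166
```

The force is rising with no further motion, so the hatch is at its stop. I'll back straight off, then rise, and check.

```bash
python3 -m pendant '[{"dx":1,"dy":0,"dz":0,"twist":0},{"dx":4,"dy":0,"dz":0,"twist":0},{"dx":8,"dy":0,"dz":-2,"twist":0},{"dx":13,"dy":0,"dz":-6,"twist":0},{"dx":18,"dy":0,"dz":-10,"twist":0},{"dx":20,"dy":0,"dz":-12,"twist":0},{"dx":20,"dy":0,"dz":-12,"twist":0},{"dx":20,"dy":0,"dz":-12,"twist":0},{"dx":20,"dy":0,"dz":-12,"twist":0}]'
python3 - <<'E'
from h import *
im,P,d=cam('scene'); save('scene3',cv2.resize(im[140:300,160:420],None,fx=3,fy=3))
y=np.radians(-19.44); xd=np.array([np.cos(y),np.sin(y)]); yd=np.array([-xd[1],xd[0]]);o=np.array([.5272,-.065])
Q=P.reshape(-1,3); q=Q[:,:2]-o; a,b=q@xd,q@yd
k=(a>0.08)&(a<.17)&(abs(b)<.06)&(Q[:,2]>.075)&(Q[:,2]<.15)
c,p=np.polyfit(Q[k,2],a[k],1); z=Q[k,2].max(); print(k.sum(),np.pi/2+np.arctan(c),'edge',np.percentile(a[k],98),z)
E
```

```text
time: 10.5
eef_pos: [0.4524, -0.0395, 0.2338]
tcp_rot: [0.169, 0.986, 0.0, -0.001]
contact_force: [1.1, 0.2, -0.3]
opening: 0.001
finger_force: 0.0
339 2.0206354063469796 edge 0.1451507072490696 0.14872088096764535
```

View pics/scene3.png

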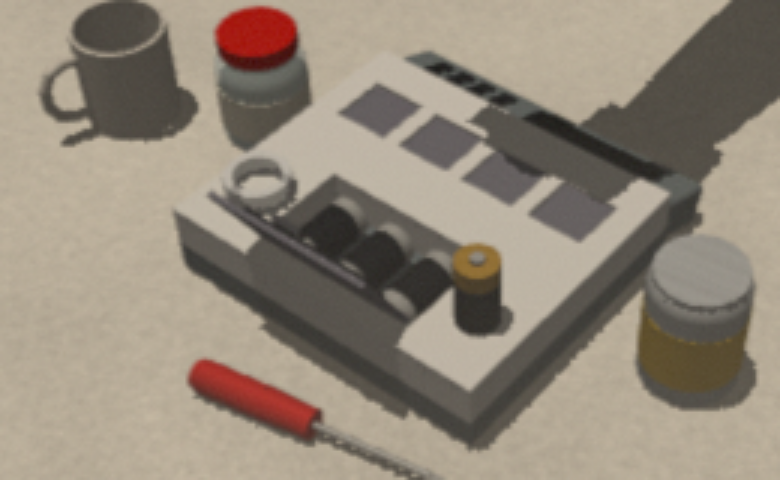

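The hatch is fully back, with its edge at crop (215,195)–(385,295) and a = 0.145 m, which is about 2.1 rad. Pad4 at (570,210) is flush again, the bystanders are in place and the arm is clear.

```bash
python3 -c "
from plant import ctrl
print(ctrl.sign_off())"
```

```text
the job is handed in; nothing more can be done
None
```

The catch was pad4, the leftmost; I pressed it in, the hatch sprang up, and I pushed it fully back to its stop, with the catch let go, nothing visibly disturbed and the job handed in at about 10.5 s (no verdict was returned).

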